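# Unlock and start the ultrasonic cleaner on a spectacle-maker's bench

### The job

Start the white ultrasonic cleaner: slide its yellow lock tab all the way aside, off the button, then press the green button that was under it fully down and let it come up again, leaving the tab open. Leave the lock tab of the blue frame warmer beside it closed.

Things in the scene. Friction and masses are not known exactly. Their poses are not given: they have to be found in the camera images.
- cleaner_lock_grip (a point): Centre of the upright fin of the yellow lock tab on the white ultrasonic cleaner (steel tank behind). Axes: z up, y the way the tab slides open (roughly to the robot's left). Fin: 10 mm along y, 26 mm along x, 22 mm tall, on a flat plate 66 (x) x 40 (y) mm whose top is 11 mm below this point and whose middle is 10 mm to -y of it. Nothing within 45 mm is higher than the fin.
- cleaner_lock (a joint): Slide of the yellow tab, m: 0 closed (plate centred over the green button), 0.05 fully open at its stop, growing along the fin's y axis. Starts at 0 to 0.006. About 2 N of friction; it stays where it is left. From 0.04 on the plate is clear of the button. The cleaner is fixed to the bench; its flat console top is 85 mm above the table.
- cleaner_button_top (a point): Centre of the top face of the round green start button, 28 mm across, 95 mm above the table, 1 mm under the tab's plate. Same axes as the fin; with the tab fully open the fin is 60 mm to its +y. Pressed straight down it travels 6 mm against a spring (5 N when fully down, flush with its 44 mm black bezel) and comes up again when released.
- warmer_lock_grip (a point): Centre of the fin of the red lock tab on the blue frame warmer (round copper pan behind), the same size as the cleaner's, likewise covering that machine's button and sliding the same way. It is to stay as it is.

How it is judged:
By the outcome, as a careful person would: the job done as asked, in the order asked, and still so for the second after the job is handed in, with the robot touching nothing.
It also fails if it takes over 43 s, if anything falls off the work surface, if the arm or the gripper's body presses on something with over 40 N, if the wrist force passes 120 N, or if a joint passes its speed limit or range.

### The arm

A 6-joint arm with a two-finger parallel gripper is mounted at the origin on the work surface. World frame = base frame: x ahead of the robot, y to its left, z up, the work surface at z = 0. Lengths are in m, angles in rad, forces in N, time in s.
With the tool pointing down it reaches from about 0.225 to 0.875 m from the base axis. Payload 3.4 kg.
Tool frame: the origin (TCP) lies at the very end of the fingers, on their centre line; the grasp point (between the pads) lies 19 mm behind it; z points along the fingers, y is the line along which they close (so a half turn about z gives the same grasp; the last joint's range is limited). The gripper opens to 85 mm and grips with 20 to 120 N. Pads are 22 mm wide; open, the fingers measure 114 mm over their backs; the gripper's body (76 mm by 85 mm) begins 54 mm behind the grasp point. The pads swing forward as they close: fully open they stand 13 mm farther back than shut.
Start: joints at [1.179, 0.276, 1.505, -0, 1.361, -0.121], TCP at [0.154, 0.554, 0.231] pointing down, gripper open.
Joint ranges: [-2.89, 2.89], [-0.75, 2.08], [0.22, 2.7], [-1.18, 4.32], [0.11, 2.71], [-2.7, 2.7]. Speed limits (rad/s): [2.57, 2.57, 3.14, 3.14, 3.14, 3.14].

### API

Orientations are given as a unit quaternion [w, x, y, z].
In Python, from rig import get_state, optics, sign_off gives the robot as it stands.
- The arm moves only by the tool send_rows, never from a script. Its argument "increments" is a list of rows, each an object with "gripper": the gripper's target within -1 to 1 (shut at 1, half-way at 0, fully open at -1); "linear": the shift along the world's x, y, z in m, a list of three; "delta_rot": the turn, a rotation vector about the world's x, y, z in rad, a list of three. In form: [{"gripper": gripper, "linear": [dx, dy, dz], "delta_rot": [rx, ry, rz]}, ...]. A call has 1 to 8 rows; each row is the pose to reach, as a shift and turn from the pose commanded when the call began; what a row does not reach only later rows make up. A row lasts 1/10 s, in which the tool goes at most 50 mm and 8.59 degrees, less where a joint would pass 70% of its speed; a pose out of reach is approached as far as the arm can. A call with a gripper value outside its range is refused whole. The fingers move at their own pace and stop on an object; "newtons" is the grip in N (left out, the last holds). Time passes only in rows, so rows that repeat a pose let the fingers close. It gives the time, the measured TCP pose, the force, the opening and the grip force at its end, in the units of the state.
- get_state(): the state, without advancing time (a new reading comes with each control period).
- optics.get_image(name): name is "scene" or "top"; returns a dict with "pixels" (384x512x3 uint8, blue, green, red), "K" (3x3 intrinsics, pixels), "k1" (the pictures are not rectified: a ray, as slopes to the right and down, at radius r is drawn at 1 + k1 r^2 times it, then the intrinsics apply), "rvec" (rotation vector, rad) and "tvec" (3), from world to camera coordinates, as OpenCV has them. Camera axes: x right, y down, z forward; pixel columns grow to the right and rows downward; lengths in m; the calibration is good to about 2 mm. A picture is of the moment at which its call begins. There is no depth.
- sign_off(): hands the job in; it is judged then, once.
The state is a dict: "clock": time; "qpos": joint angles; "qd": joint speeds; "effort": joint torques, N m; "position": TCP position; "ee_rot": TCP orientation; "contact_force": force on the tool from outside, world axes, zero at the start; "moment": the same for the moment, N m; "width": finger opening in m; "gripper_force": force on a finger pad.
Only numpy, scipy, OpenCV 4.12 (cv2) and the standard library are available. Lean on these libraries where they do the work, as an engineer would, in place of code of your own. Each camera call takes 0.05 s, during which the arm holds its last target. There are 200 camera calls.

## Working session

There is one attempt and no reset: what is moved stays moved. The work goes in short steps, Python scripts to look and compute and a tool call to move; the robot and the scene stay as the last step left them, time stands still between calls to the robot, and variables do not carry over. Pictures are saved under pics/ and viewed, at most 10 in all, crops included, and the job is handed in when it is done.

Besides the shell and the picture viewer there is one more tool, called after ">>>" as name(argument=value, ...), one argument or row to a line, values as JSON. send_rows: Moves the arm, as the interface text tells. Its arguments: {"type":"object","properties":{"increments":{"type":"array"},"newtons":{"type":"number"}},"required":["increments"]}

```bash
mkdir -p pics; cat > h.py <<'E'
import numpy as np,cv2
from rig import get_state,optics,sign_off
def cam(n):
    d=optics.get_image(n); d['D']=np.array([d['k1'],0,0,0,0.]);d['R']=cv2.Rodrigues(np.array(d['rvec'],float))[0];d['K']=np.array(d['K'],float);d['t']=np.array(d['tvec'],float).ravel();return d
def ray(d,uv):
    p=cv2.undistortPoints(np.array([[uv]],float),d['K'],d['D'])[0,0]
    return -d['R'].T@d['t'], d['R'].T@np.array([p[0],p[1],1])
def onz(d,uv,z):
    c,r=ray(d,uv); return c+r*(z-c[2])/r[2]
def proj(d,P):
    return cv2.projectPoints(np.array(P,float).reshape(-1,1,3),np.array(d['rvec'],float),d['t'],d['K'],d['D'])[0].reshape(-1,2)
E
python3 - <<'E'
from h import *
for n in('scene','top'):
    d=cam(n);cv2.imwrite(f'pics/{n}0.png',d['pixels']);print(n,-d['R'].T@d['t'],d['R'][2],d['k1'])
E
```

```text
scene [ 1.16234037 -0.40712444  1.00674245] [-0.54870254  0.33602224 -0.76551589] -0.06371619777133983
top [ 0.4944207  -0.02319832  0.82252327] [ 0.05900759 -0.0154198  -0.99813843] -0.10238124127098247
```

View pics/scene0.png

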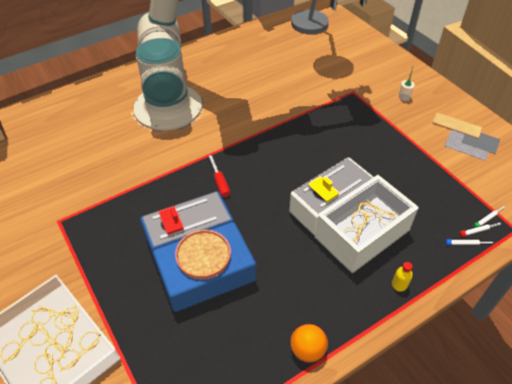

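View pics/top0.png

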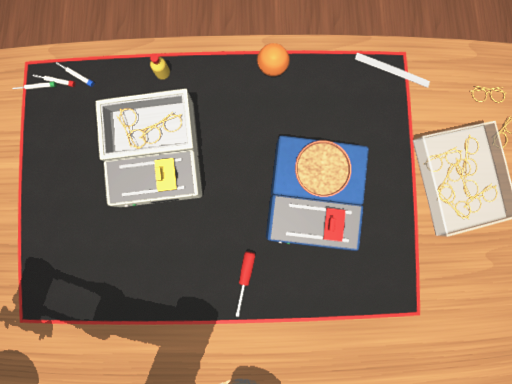

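The top view shows the white cleaner on the left, with its yellow tab at about (165,175), and the blue warmer on the right, with its red tab at about (335,224). The scene view shows the yellow tab at about (323,187). I'll measure the tab next.

```bash
python3 - <<'E'
from h import *
d=cam('top');im=d['pixels']
hsv=cv2.cvtColor(im,cv2.COLOR_BGR2HSV)
m=cv2.inRange(hsv,(22,150,60),(35,255,255));m[:,:145]=0;m[:,190:]=0;m[:150]=0;m[205:]=0
ct=max(cv2.findContours(m,0,2)[0],key=cv2.contourArea);r=cv2.minAreaRect(ct);print(r)
for p in cv2.boxPoints(r):print(p,onz(d,p,.099))
# rails / console edges: crop
s=6;x0,y0=95,140
c=cv2.resize(im[y0:y0+75,x0:x0+115],None,fx=s,fy=s,interpolation=cv2.INTER_CUBIC);cv2.imwrite('pics/tc.png',c)
e=cam('scene');s=8
cv2.imwrite('pics/sc.png',cv2.resize(e['pixels'][155:225,285:380],None,fx=s,fy=s,interpolation=cv2.INTER_CUBIC))
E
```

```text
((160.83001708984375, 173.1899871826172), (5.656854629516602, 14.566399574279785), 8.130102157592773)
[157.00002 180.     ] [0.58020356 0.16294406 0.099     ]
[159.06001 165.57999] [0.61063246 0.15847568 0.099     ]
[164.66002 166.37997] [0.60862366 0.1465758  0.099     ]
[162.60002 180.79999] [0.57822603 0.15107487 0.099     ]
```

View pics/tc.png

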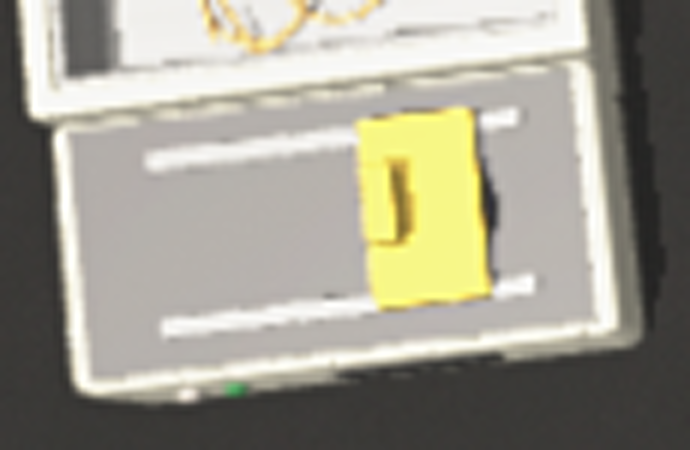

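View pics/sc.png

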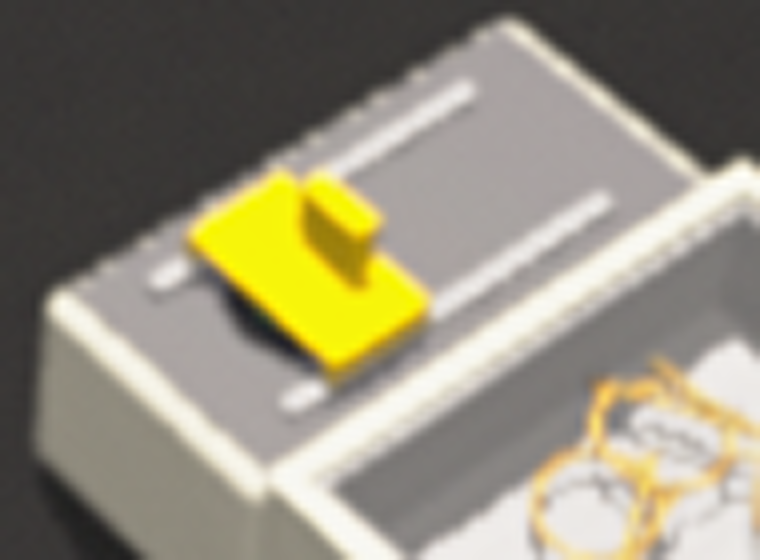

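The crops show the plate corners and the fin clearly. In the top crop, the plate corners are at (357,122), (471,107), (490,295) and (380,308). I'll fit a model of the tab to both views.

```bash
cat > fit.py <<'E'
from h import *
from scipy.optimize import least_squares
T=cam('top');S=cam('scene')
f=lambda L,s,o:(np.array(L,float)+.5)/s-.5+np.array(o)
# local frame at fin centre: x, y(open), z
P=lambda sx,sy:[sx*33,-10+sy*20,-11]
F=lambda sx,sy:[sx*13,sy*5,11]
lt=[P(1,1),P(1,-1),P(-1,-1),P(-1,1),F(1,-1),F(-1,-1),F(1,1),F(-1,1)]
ut=f([(357,122),(471,107),(490,295),(380,308),(388,158),(400,243),(358,162),(366,245)],6,(95,140))
ls=[P(-1,-1),P(1,-1),P(1,1),F(-1,-1),F(1,-1),F(1,1)]
us=f([(188,238),(333,368),(430,300),(303,187),(365,235),(382,218)],8,(285,155))
def W(p,l):
    c,s=np.cos(p[3]),np.sin(p[3]);R=np.array([[c,-s,0],[s,c,0],[0,0,1]])
    return np.array(l)/1000@R.T+p[:3]
def res(p):return np.r_[(proj(T,W(p,lt))-ut).ravel(),(proj(S,W(p,ls))-us).ravel()]
r=least_squares(res,[.595,.155,.111,.15],loss='soft_l1');print(r.x,np.round(res(r.x),1))
for z in(.111,):
    q=least_squares(lambda p:res([p[0],p[1],z,p[2]]),[.595,.155,.15],loss='soft_l1');print(z,q.x)
a=[onz(T,p,.086) for p in f([(150,161),(518,117),(165,328),(533,285)],6,(95,140))]
for i in(0,2):
    v=a[i]-a[i+1];print('rail',a[i],a[i+1],np.arctan2(-v[0],v[1]),np.linalg.norm(v))
s=get_state();print(s['position'],s['ee_rot'],s['width'])
E
python3 fit.py
```

```text
[0.59076274 0.15488189 0.11232889 0.10283044] [ 0.1 -0.  -0.1  0.1  0.1 -0.2 -0.4  0.   0.4  0.9 -0.3 -0.7  0.5  0.8
  0.5 -0.4  0.  -0.6  0.7 -0.3  0.7  0.1 -0.3 -0.2 -0.5  0.2  0.4  0.4]
0.111 [0.59064356 0.15529506 0.10327863]
rail [0.61326917 0.2481005  0.086     ] [0.62555994 0.11448301 0.086     ] 0.09172666212293407 0.1341815825484387
rail [0.55295206 0.24236783 0.086     ] [0.56522004 0.1096135  0.086     ] 0.0921494385144311 0.13331997640154825
[0.1537565  0.55392343 0.23101432] [-7.43542839e-05  1.34975433e-01  9.90848905e-01 -2.70877134e-04] 0.08517071332889949
```

The fit is good to under a pixel. The fin centre is at (0.591, 0.155) with z about 0.111–0.112, which matches the given sizes, and yaw is about 0.096. The plan is to push the fin from its −y side with the fingers shut.

>>> send_rows(
  increments=[
    {"gripper": 1,"linear": [0.03,-0.03,0],"delta_rot": [0,0,0.1]},
    {"gripper": 1,"linear": [0.06,-0.06,0],"delta_rot": [0,0,0.2]},
    {"gripper": 1,"linear": [0.09,-0.09,0],"delta_rot": [0,0,0.3]},
    {"gripper": 1,"linear": [0.12,-0.12,0],"delta_rot": [0,0,0.367]},
    {"gripper": 1,"linear": [0.15,-0.15,0],"delta_rot": [0,0,0.367]},
    {"gripper": 1,"linear": [0.18,-0.18,0],"delta_rot": [0,0,0.367]},
    {"gripper": 1,"linear": [0.21,-0.21,0],"delta_rot": [0,0,0.367]},
    {"gripper": 1,"linear": [0.24,-0.24,0],"delta_rot": [0,0,0.367]},
  ],
)

```text
clock: 1.1
position: [0.3948, 0.3127, 0.2315]
ee_rot: [0.0, -0.048, 0.999, 0.0]
contact_force: [0.5, -0.5, 0.8]
width: 0.0
gripper_force: 0.0
```

>>> send_rows(
  increments=[
    {"gripper": 1,"linear": [0.03,-0.03,0],"delta_rot": [0,0,0]},
    {"gripper": 1,"linear": [0.06,-0.06,0],"delta_rot": [0,0,0]},
    {"gripper": 1,"linear": [0.09,-0.09,0],"delta_rot": [0,0,0]},
    {"gripper": 1,"linear": [0.12,-0.12,0],"delta_rot": [0,0,0]},
    {"gripper": 1,"linear": [0.15,-0.15,-0.01],"delta_rot": [0,0,0]},
    {"gripper": 1,"linear": [0.18,-0.175,-0.02],"delta_rot": [0,0,0]},
    {"gripper": 1,"linear": [0.2,-0.187,-0.04],"delta_rot": [0,0,0]},
    {"gripper": 1,"linear": [0.2,-0.187,-0.05],"delta_rot": [0,0,0]},
  ],
)

```text
clock: 1.9
position: [0.5959, 0.1247, 0.1792]
ee_rot: [-0.0, -0.046, 0.999, -0.0]
contact_force: [-0.5, -0.3, 0.1]
width: -0.0001
gripper_force: 0.0
```

>>> send_rows(
  increments=[
    {"gripper": 1,"linear": [0,0,-0.02],"delta_rot": [0,0,0]},
    {"gripper": 1,"linear": [0,0,-0.04],"delta_rot": [0,0,0]},
    {"gripper": 1,"linear": [0,0,-0.055],"delta_rot": [0,0,0]},
    {"gripper": 1,"linear": [0,0,-0.065],"delta_rot": [0,0,0]},
    {"gripper": 1,"linear": [0,0,-0.074],"delta_rot": [0,0,0]},
    {"gripper": 1,"linear": [0,0,-0.074],"delta_rot": [0,0,0]},
  ],
)

```text
clock: 2.5
position: [0.5929, 0.1274, 0.1064]
ee_rot: [-0.001, -0.048, 0.999, 0.0]
contact_force: [0.3, -0.4, -0.1]
width: 0.0004
gripper_force: 0.0
```

```bash
python3 - <<'E'
from h import *
e=cam('scene');s=6
cv2.imwrite('pics/s2.png',cv2.resize(e['pixels'][130:225,270:390],None,fx=s,fy=s,interpolation=cv2.INTER_CUBIC))
s=get_state();print(s['position'],s['contact_force'])
E
```

```text
[0.59351786 0.12731518 0.1072149 ] [0.57083389 0.29673286 0.3740583 ]
```

View pics/s2.png

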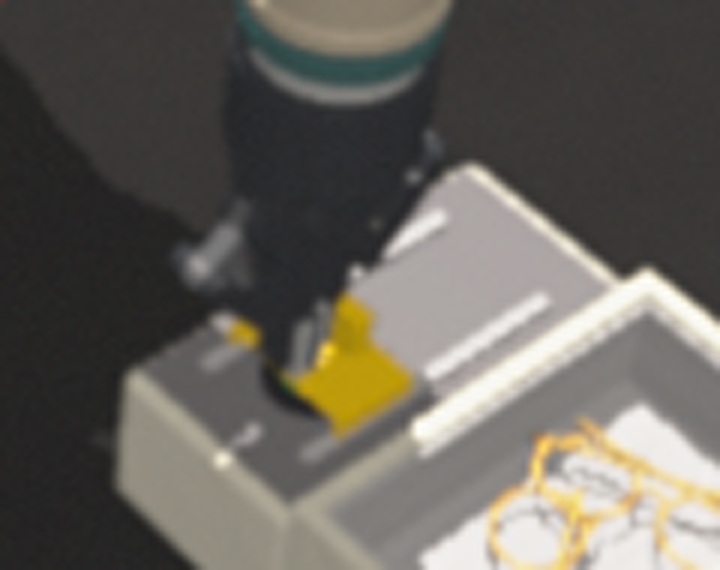

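The shut fingers stand on the −y side of the fin, at about (320,360), clear of the plate. Now I push it open.

>>> send_rows(
  increments=[
    {"gripper": 1,"linear": [-0.0005,0.005,0],"delta_rot": [0,0,0]},
    {"gripper": 1,"linear": [-0.001,0.01,0],"delta_rot": [0,0,0]},
    {"gripper": 1,"linear": [-0.0015,0.016,0],"delta_rot": [0,0,0]},
    {"gripper": 1,"linear": [-0.002,0.022,0],"delta_rot": [0,0,0]},
    {"gripper": 1,"linear": [-0.0027,0.028,0],"delta_rot": [0,0,0]},
    {"gripper": 1,"linear": [-0.0033,0.034,0],"delta_rot": [0,0,0]},
    {"gripper": 1,"linear": [-0.0038,0.04,0],"delta_rot": [0,0,0]},
    {"gripper": 1,"linear": [-0.0043,0.045,0],"delta_rot": [0,0,0]},
  ],
)

```text
clock: 3.35
position: [0.5897, 0.1727, 0.1074]
ee_rot: [0.0, -0.048, 0.999, 0.0]
contact_force: [0.7, -1.9, 2.2]
width: 0.0
gripper_force: 1.1
```

>>> send_rows(
  increments=[
    {"gripper": 1,"linear": [-0.0002,0.002,0],"delta_rot": [0,0,0]},
    {"gripper": 1,"linear": [-0.0004,0.004,0],"delta_rot": [0,0,0]},
    {"gripper": 1,"linear": [-0.0006,0.006,0],"delta_rot": [0,0,0]},
    {"gripper": 1,"linear": [-0.0006,0.006,0],"delta_rot": [0,0,0]},
  ],
)

```text
clock: 3.75
position: [0.5889, 0.1784, 0.1072]
ee_rot: [-0.0, -0.048, 0.999, 0.0]
contact_force: [1.0, -1.0, 1.1]
width: 0.0002
gripper_force: 0.5
```

>>> send_rows(
  increments=[
    {"gripper": 1,"linear": [-0.0002,0.002,0],"delta_rot": [0,0,0]},
    {"gripper": 1,"linear": [-0.0004,0.004,0],"delta_rot": [0,0,0]},
    {"gripper": 1,"linear": [-0.0004,0.004,0],"delta_rot": [0,0,0]},
  ],
)

```text
clock: 4.05
position: [0.5884, 0.1823, 0.1072]
ee_rot: [-0.0, -0.048, 0.999, 0.0]
contact_force: [0.4, -0.7, 1.2]
width: -0.0002
gripper_force: 0.7
```

>>> send_rows(
  increments=[
    {"gripper": 1,"linear": [-0.0002,0.002,0],"delta_rot": [0,0,0]},
    {"gripper": 1,"linear": [-0.0002,0.002,0],"delta_rot": [0,0,0]},
  ],
)

```text
clock: 4.25
position: [0.5883, 0.1835, 0.1072]
ee_rot: [-0.0, -0.048, 0.999, -0.001]
contact_force: [1.6, -4.3, 0.0]
width: -0.0001
gripper_force: 2.0
```

>>> send_rows(
  increments=[
    {"gripper": 1,"linear": [-0.0002,0.002,0],"delta_rot": [0,0,0]},
    {"gripper": 1,"linear": [-0.0002,0.002,0],"delta_rot": [0,0,0]},
  ],
)

```text
clock: 4.45
position: [0.5883, 0.1837, 0.1072]
ee_rot: [-0.0, -0.049, 0.999, -0.002]
contact_force: [0.5, -8.0, 0.6]
width: 0.0001
gripper_force: 4.3
```

```bash
python3 - <<'E'
from h import *
s=get_state();print(s['position'],s['contact_force'])
E
```

```text
[0.58827611 0.1837012  0.1072168 ] [ 0.48658757 -7.95017399  0.60632774]
```

The fingers have stalled with 8 N against the stop. I'll back off, rise, move out of the top camera's view and look.

>>> send_rows(
  increments=[
    {"gripper": 1,"linear": [0.0005,-0.006,0],"delta_rot": [0,0,0]},
    {"gripper": 1,"linear": [0.001,-0.012,0.0],"delta_rot": [0,0,0]},
    {"gripper": 1,"linear": [0.001,-0.012,0.03],"delta_rot": [0,0,0]},
    {"gripper": 1,"linear": [0.001,-0.012,0.07],"delta_rot": [0,0,0]},
    {"gripper": 1,"linear": [-0.04,-0.012,0.08],"delta_rot": [0,0,0]},
    {"gripper": 1,"linear": [-0.09,-0.012,0.08],"delta_rot": [0,0,0]},
    {"gripper": 1,"linear": [-0.14,-0.012,0.08],"delta_rot": [0,0,0]},
    {"gripper": 1,"linear": [-0.18,-0.012,0.08],"delta_rot": [0,0,0]},
  ],
)

```text
clock: 5.25
position: [0.4046, 0.1743, 0.1871]
ee_rot: [-0.001, -0.048, 0.999, 0.001]
contact_force: [-0.2, 0.3, 0.3]
width: -0.0004
gripper_force: 0.0
```

```bash
python3 - <<'E'
from h import *
d=cam('top');im=d['pixels'];s=6
hsv=cv2.cvtColor(im,cv2.COLOR_BGR2HSV);m=cv2.inRange(hsv,(45,90,40),(85,255,255));m[:,:130]=0;m[:,190:]=0;m[:150]=0;m[200:]=0
ct=cv2.findContours(m,0,2)[0]
for c in ct:
  if cv2.contourArea(c)>8:
    M=cv2.moments(c);u=(M['m10']/M['m00'],M['m01']/M['m00']);print(u,M['m00'],onz(d,u,.095))
c=cv2.resize(im[140:215,95:210],None,fx=s,fy=s,interpolation=cv2.INTER_CUBIC);cv2.imwrite('pics/t3.png',c)
print(get_state()['position'])
E
```

```text
(166.61868686868684, 174.17171717171715) 132.0 [0.59255168 0.14340781 0.095     ]
[0.39664958 0.17373984 0.18647788]
```

View pics/t3.png

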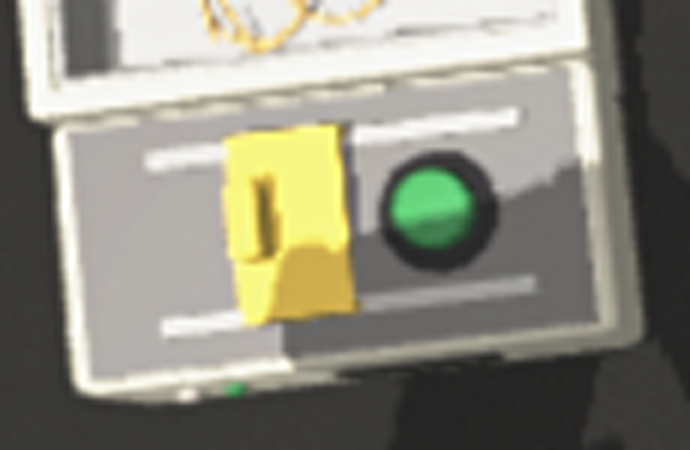

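The picture shows the tab to the left with the green button at about (432,208) in the crop, fully uncovered. I'll check that the tab-to-button distance is 50 mm.

```bash
python3 - <<'E'
from h import *
T=cam('top')
f=lambda L:(np.array(L,float)+.5)/6-.5+np.array((95,140))
a=np.array([onz(T,p,.100) for p in f([(223,138),(342,124),(356,311),(248,325)])]).mean(0)
a0=np.array([onz(T,p,.100) for p in f([(357,122),(471,107),(490,295),(380,308)])]).mean(0)
b=onz(T,f([(432,208)])[0],.095);bz=onz(T,f([(438,211)])[0],.089)
y=np.array([-.096,.995,0]);print(a,a0,b,bz,(a-a0)@y,(a-b)@y,(a-bz)@y)
E
```

```text
[0.58727827 0.19194805 0.1       ] [0.59191121 0.14506436 0.1       ] [0.59238713 0.14348393 0.095     ] [0.5920704  0.14271736 0.089     ] 0.04709403366605806 0.04871224723758973 0.04944458531642278
```

>>> send_rows(
  increments=[
    {"gripper": 1,"linear": [0.05,-0.01,0],"delta_rot": [0,0,0]},
    {"gripper": 1,"linear": [0.1,-0.02,0],"delta_rot": [0,0,0]},
    {"gripper": 1,"linear": [0.15,-0.031,0],"delta_rot": [0,0,0]},
    {"gripper": 1,"linear": [0.184,-0.031,0],"delta_rot": [0,0,0]},
    {"gripper": 1,"linear": [0.184,-0.031,-0.02],"delta_rot": [0,0,0]},
    {"gripper": 1,"linear": [0.184,-0.031,-0.05],"delta_rot": [0,0,0]},
    {"gripper": 1,"linear": [0.184,-0.031,-0.075],"delta_rot": [0,0,0]},
    {"gripper": 1,"linear": [0.184,-0.031,-0.08],"delta_rot": [0,0,0]},
  ],
)

```text
clock: 6.15
position: [0.5904, 0.143, 0.1038]
ee_rot: [-0.003, -0.048, 0.999, 0.0]
contact_force: [0.6, 0.3, -0.1]
width: -0.0002
gripper_force: 0.0
```

>>> send_rows(
  increments=[
    {"gripper": 1,"linear": [0,0,0],"delta_rot": [0,0,0]},
    {"gripper": 1,"linear": [0,0,0],"delta_rot": [0,0,0]},
  ],
)

```text
clock: 6.35
position: [0.5933, 0.1433, 0.1085]
ee_rot: [0.001, -0.048, 0.999, 0.0]
contact_force: [0.8, 0.3, 0.8]
width: -0.0004
gripper_force: 0.0
```

Aligned over the button. Next I press slowly, watching the force.

>>> send_rows(
  increments=[
    {"gripper": 1,"linear": [-0.001,0,-0.004],"delta_rot": [0,0,0]},
    {"gripper": 1,"linear": [-0.001,0,-0.008],"delta_rot": [0,0,0]},
    {"gripper": 1,"linear": [-0.001,0,-0.011],"delta_rot": [0,0,0]},
    {"gripper": 1,"linear": [-0.001,0,-0.013],"delta_rot": [0,0,0]},
    {"gripper": 1,"linear": [-0.001,0,-0.015],"delta_rot": [0,0,0]},
    {"gripper": 1,"linear": [-0.001,0,-0.017],"delta_rot": [0,0,0]},
    {"gripper": 1,"linear": [-0.001,0,-0.017],"delta_rot": [0,0,0]},
  ],
)

```text
clock: 7.05
position: [0.5916, 0.1432, 0.0929]
ee_rot: [0.001, -0.048, 0.999, 0.0]
contact_force: [-4.1, -0.2, 14.8]
width: -0.0001
gripper_force: 7.3
```

>>> send_rows(
  increments=[
    {"gripper": 1,"linear": [0,0,-0.001],"delta_rot": [0,0,0]},
    {"gripper": 1,"linear": [0,0,-0.002],"delta_rot": [0,0,0]},
    {"gripper": 1,"linear": [0,0,-0.002],"delta_rot": [0,0,0]},
  ],
)

```text
clock: 7.35
position: [0.5916, 0.1432, 0.0927]
ee_rot: [0.002, -0.048, 0.999, 0.0]
contact_force: [-6.7, -0.4, 24.2]
width: 0.0002
gripper_force: 11.8
```

```bash
python3 - <<'E'
from h import *
e=cam('scene');s=8
q=get_state();print(q['position'],q['contact_force'],q['moment'],q['ee_rot'])
print(proj(e,[q['position'],[.592,.143,.095]]))
cv2.imwrite('pics/s4.png',cv2.resize(e['pixels'][155:225,285:380],None,fx=s,fy=s,interpolation=cv2.INTER_CUBIC))
E
```

```text
[0.59163458 0.14323541 0.09272492] [-6.70302961 -0.36959951 23.7225345 ] [-0.11542939  1.0461469  -0.03913592] [ 1.62241354e-03 -4.81701876e-02  9.98837811e-01  1.65699129e-04]
[[322.4765767  190.49291282]
 [322.58518567 190.02064671]]
```

View pics/s4.png

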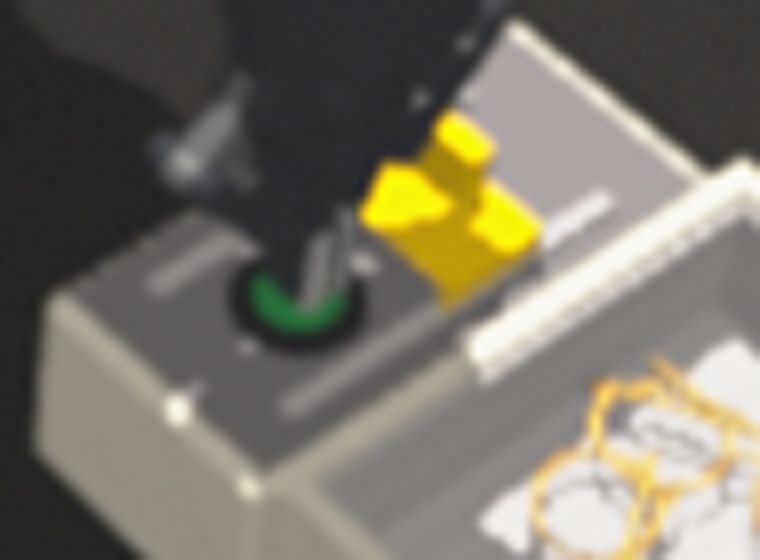

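```bash
python3 - <<'E'
from h import *
e=cam('scene');t=np.linspace(0,2*np.pi,200)
def ell(r,z,cx=.592,cy=.143):
    p=(proj(e,np.c_[cx+r*np.cos(t),cy+r*np.sin(t),0*t+z])-[285,155]+.5)*8
    return np.round([p[:,0].min(),p[:,0].max(),p[:,1].max()],0)
print('bezel',ell(.022,.089));print([ (z,ell(.014,z)) for z in(.095,.0925,.089)])
im=e['pixels'];g=im[:,:,1].astype(int)-im[:,:,2]
print(g[185:202,318:328]); print(im[185:202,322])
E
```

```text
bezel [230. 375. 353.]
[(0.095, array([258., 351., 320.])), (0.0925, array([258., 350., 325.])), (0.089, array([256., 349., 332.]))]
[[ 1  1  1  0  0 -1 -1  0  0 -1]
 [-1  2  0  0  0 -1 -1 -1 -1  0]
 [ 0  0  0 -1  0 -1 -1 -1 -2 -1]
 [ 3  1 -1  0  1  0  0 -1 -1  0]
 [21  8  1  0  1 -1  0 -1  0 -1]
 [48 28 10  0 -1 -2  0 -2  1  2]
 [66 53 30 10  1 -2  0  7 15 15]
 [70 68 54 32 10  2  6 26 45 44]
 [64 71 72 59 32 20 30 50 63 47]
 [52 65 70 70 60 54 59 62 52 26]
 [23 43 55 62 63 64 58 45 26  8]
 [ 1 12 24 27 30 31 25 13  7  0]
 [-3 -1  1  2  2  5  3 -2 -2 -3]
 [-2 -2 -2 -1 -3 -2  0 -1 -2 -3]
 [-3 -3 -4 -2 -2 -2 -2 -1 -3 -2]
 [-3 -3 -2 -4 -3 -3 -3 -3 -3 -4]
 [-4 -4 -3 -4 -3 -4 -3 -3 -4 -3]]
[[ 46  45  45]
 [ 50  47  47]
 [ 54  52  52]
 [ 57  57  56]
 [ 61  60  59]
 [ 65  64  65]
 [ 70  70  69]
 [ 81  90  80]
 [ 84 111  79]
 [ 67 113  53]
 [ 57 103  40]
 [ 44  66  36]
 [ 37  38  36]
 [ 42  39  42]
 [ 64  63  65]
 [ 87  88  91]
 [ 92  93  96]]
```

The stop is hard at 24 N, against 5 N for the spring. I'll map force against height while releasing, to tell whether this was the button's bottom stop.

>>> send_rows(
  increments=[
    {"gripper": 1,"linear": [0,0,0.004],"delta_rot": [0,0,0]},
    {"gripper": 1,"linear": [0,0,0.004],"delta_rot": [0,0,0]},
  ],
)

```text
clock: 7.65
position: [0.5916, 0.1432, 0.0939]
ee_rot: [0.001, -0.048, 0.999, 0.0]
contact_force: [-0.1, 1.3, 4.3]
width: -0.0001
gripper_force: 2.2
```

>>> send_rows(
  increments=[
    {"gripper": 1,"linear": [0,0,0.002],"delta_rot": [0,0,0]},
    {"gripper": 1,"linear": [0,0,0.002],"delta_rot": [0,0,0]},
  ],
)

```text
clock: 7.85
position: [0.5915, 0.1432, 0.0947]
ee_rot: [0.001, -0.048, 0.999, 0.0]
contact_force: [0.1, 0.6, 4.0]
width: 0.0
gripper_force: 1.9
```

>>> send_rows(
  increments=[
    {"gripper": 1,"linear": [0,0,0.002],"delta_rot": [0,0,0]},
    {"gripper": 1,"linear": [0,0,0.002],"delta_rot": [0,0,0]},
  ],
)

```text
clock: 8.05
position: [0.5915, 0.1432, 0.0964]
ee_rot: [0.0, -0.048, 0.999, 0.0]
contact_force: [0.7, -0.2, 3.2]
width: -0.0
gripper_force: 1.4
```

>>> send_rows(
  increments=[
    {"gripper": 1,"linear": [0,0,0.002],"delta_rot": [0,0,0]},
    {"gripper": 1,"linear": [0,0,0.002],"delta_rot": [0,0,0]},
  ],
)

```text
clock: 8.25
position: [0.5913, 0.1431, 0.0983]
ee_rot: [0.0, -0.048, 0.999, 0.0]
contact_force: [1.9, -0.1, 2.0]
width: -0.0003
gripper_force: 0.9
```

>>> send_rows(
  increments=[
    {"gripper": 1,"linear": [0,0,0.004],"delta_rot": [0,0,0]},
    {"gripper": 1,"linear": [0,0,0.004],"delta_rot": [0,0,0]},
  ],
)

```text
clock: 8.45
position: [0.5905, 0.1428, 0.1022]
ee_rot: [-0.001, -0.048, 0.999, -0.0]
contact_force: [1.0, -0.2, -0.4]
width: -0.0004
gripper_force: 0.0
```

On release the force fell from about 4.3 N to 2 N over 4.4 mm, the spring's own curve, reaching about 5 N at the hard stop. So the button did bottom out. Now I lift clear and check.

>>> send_rows(
  increments=[
    {"gripper": 1,"linear": [0,0,0.03],"delta_rot": [0,0,0]},
    {"gripper": 1,"linear": [0,0,0.07],"delta_rot": [0,0,0]},
    {"gripper": 1,"linear": [-0.04,0,0.09],"delta_rot": [0,0,0]},
    {"gripper": 1,"linear": [-0.09,0,0.09],"delta_rot": [0,0,0]},
    {"gripper": 1,"linear": [-0.14,0,0.09],"delta_rot": [0,0,0]},
    {"gripper": 1,"linear": [-0.18,0,0.09],"delta_rot": [0,0,0]},
    {"gripper": 1,"linear": [-0.18,0,0.09],"delta_rot": [0,0,0]},
    {"gripper": 1,"linear": [-0.18,0,0.09],"delta_rot": [0,0,0]},
  ],
)

```text
clock: 9.25
position: [0.4105, 0.143, 0.1926]
ee_rot: [0.0, -0.048, 0.999, -0.0]
contact_force: [-0.3, -0.4, 0.6]
width: -0.0003
gripper_force: 0.0
```

```bash
python3 - <<'E'
from h import *
d=cam('top')
cv2.imwrite('pics/t5.png',cv2.resize(d['pixels'][130:260,95:375],None,fx=2.8,fy=2.8,interpolation=cv2.INTER_CUBIC))
E
```

```text
(no output)
```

View pics/t5.png

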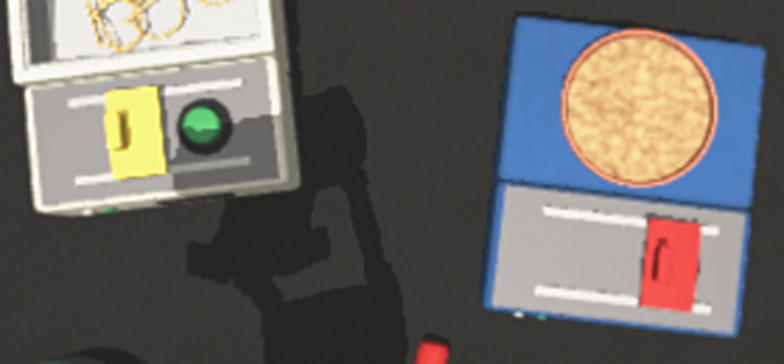

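The yellow tab is open at about (135,132), the green button is up and uncovered at about (202,125), and the red tab is unmoved at about (670,263). The arm is clear, so I'm handing in.

```bash
python3 -c "
from rig import sign_off
print(sign_off())"
```

```text
the job is handed in; nothing more can be done
None
```

I slid the cleaner's yellow tab open to its stop, pressed the green button down to its hard stop and let it come up again, left the warmer's red tab closed, and handed the job in.

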